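# Tip a sample bottle over the viewing tile

### The arm

A 7-joint arm with a two-finger parallel gripper is mounted at the origin on the work surface. World frame = base frame: x ahead of the robot, y to its left, z up, the work surface at z = 0. Lengths are in mm, angles in rad, forces in N, time in s.
With the tool pointing down it reaches from about 400 to 875 mm from the base axis. Payload 4.4 kg.
Tool frame: the origin (TCP) lies midway between the tips of the shut fingers; the grasp point (between the pads) lies 19 mm behind it; z points along the fingers, y is the line along which they close (so a half turn about z gives the same grasp; the last joint's range is limited). The gripper opens to 85 mm and grips with 20 to 120 N. Pads are 22 mm wide; open, the fingers measure 114 mm over their backs; the gripper's body (76 mm by 85 mm) begins 54 mm behind the grasp point. The pads swing forward as they close: fully open they stand 13 mm farther back than shut.
Start: joints at [1.095, 0.628, 0.038, 1.517, -0.027, 0.996, -0.02], TCP at [259.005, -596.183, 231.313] pointing down, gripper open.
Joint ranges: [-3.06, 3.06], [-0.37, 2.12], [-1.25, 1.32], [0.18, 2.47], [-1.1, 4.24], [0.23, 1.98], [-2.94, 2.94]. Speed limits (rad/s): [2.57, 2.57, 3.14, 3.14, 3.14, 3.14, 3.14].

### API

Orientations are given as [roll, pitch, yaw] about the fixed x, y, z axes, in that order (R = Rz(yaw) Ry(pitch) Rx(roll)).
In Python, from cell import ctrl gives the robot as it stands.
- The arm moves only by the shell command python3 -m handwheel 'ROWS'. ROWS is JSON, a list of rows, each a list of 3 entries, a list of its own where there are three numbers: the turn, a rotation vector about the tool's x, y, z in degrees, then the shift along the tool's x, y, z in m, then the closure, from 0 (fully open) to 1 (shut). A call has 1 to 5 rows; each row shifts and turns the commanded pose from where the row before left it, along the tool's axes as they then stand; what a row does not reach is not made up. A row lasts 1/12 s, in which the tool goes at most 41.7 mm and 7.16 degrees, less where a joint would pass 70% of its speed; a pose out of reach is approached as far as the arm can. A call is refused whole if a number of a shift passes 0.0417 or a number of a turn 7.16, either way. A call with a gripper value outside its range is refused whole. The fingers move at their own pace and stop on an object; the grip force is fixed at half the most. Time passes only in rows, so rows that do not move let the fingers close. It gives the time, the measured TCP pose, the force, the opening and the grip force at its end, in the units of the state.
- ctrl.read_state(): the state, without advancing time (a new reading comes with each control period).
- ctrl.get_image(name): name is "side" or "top"; returns a dict with "pixels" (420x560x3 uint8, red, green, blue), "fx", "fy", "cx", "cy" (pixels), "k1" (the pictures are not rectified: a ray, as slopes to the right and down, at radius r is drawn at 1 + k1 r^2 times it, then the intrinsics apply), "pose" (4x4, takes a point from camera to world coordinates). Camera axes: x right, y up, looking along -z (the intrinsics and any distortion apply to the point x, -y, -z); pixel columns grow to the right and rows downward; lengths in mm; the calibration is good to about 2 mm. A picture is of the moment at which its call begins. There is no depth.
- ctrl.finish_job(): hands the job in; it is judged then, once.
The state is a dict: "clock": time; "qpos": joint angles; "qd": joint speeds; "tau": joint torques, N m; "eef_pos": TCP position; "tool_rot": TCP orientation; "force": force on the tool from outside, world axes, zero at the start; "torque": the same for the moment, N m; "width": finger opening in mm; "gripper_force": force on a finger pad.
Only numpy, scipy, OpenCV 4.12 (cv2) and the standard library are available. Lean on these libraries where they do the work, as an engineer would, in place of code of your own. Each camera call takes 0.05 s, during which the arm holds its last target. There are 200 camera calls.

### The job

Set up a visual check: lay the white-faced tile on the narrow sloping stand, white side up, square to it, with its lower edge up against the stand's lip, and let go of it. Then lift the red-capped bottle straight up out of its rack, tip it over by about 45 degrees (either way round, cap still the higher end) and finish while still holding it still in the air, its middle over the centre of the tile and about 120 mm above the stand's sloping face, touching nothing but the gripper. Do not move the white-capped bottles, the big jar or the blue pot.

Things in the scene. Friction and masses are not known exactly. Their poses are not given: they have to be found in the camera images.
- tile: Viewing tile, a loose blue plate with a white face on top, 95 mm (x) by 50 mm (y) by 14 mm thick, about 0.12 kg. It starts lying flat on the bench, white side up. Origin: centre of the underside; x along its length, z out of the white face. Either end may be the lower one.
- stand: Fixed stand: aluminium foot 100 x 80 x 10 mm on the bench, a post, and on it a black sloping ledge 30 mm wide (along y), narrower than the tile, and 95 mm long. The ledge rises at 20 degrees from its low end (towards -x of the stand) to its high end (+x); a lip 7 mm high closes the low end. Origin: centre of the foot's underside, on the bench; z up. The stand is upright but turned by a varying yaw.
- stand_seat (a point): Point on the ledge's sloping face, 80 mm above the bench on the stand's z axis. The lip's inner face is 50 mm down the slope from it and the ledge's high end 45 mm up it. A tile (95 mm) against the lip has its underside centre 2.5 mm down the slope from this point.
- rack: Fixed grey bottle rack, a block 70 mm (x) by 220 mm (y) by 50 mm high, with three blind holes 37 mm wide and 40 mm deep in its top, at y = -70, 0 and +70 mm. Origin: centre of the underside, on the bench; z up; turned by a varying yaw. Bottles stand on the hole floors, 10 mm above the bench, and 70 mm of each shows above the rack. The rack and the tile may be on either side of the stand.
- bottle: Amber glass bottle with a red screw cap, a loose part standing upright in one of the rack's three holes (which one varies). Body 34 mm diameter and straight from the foot to 78 mm up, tapering to 87 mm, cap 29 mm diameter up to the top at 110 mm; white paper label round the body. Mass about 0.11 kg. Origin: centre of the underside; z runs along the bottle towards the cap.
- bottle_mid (a point): The middle of the red-capped bottle: on its axis, 55 mm up from the underside.
- bottle_foot (a point): Centre of the red-capped bottle's underside.
- white_a: Amber glass bottle with a white screw cap, a loose part standing upright in one of the rack's three holes (which one varies). Body 34 mm diameter and straight from the foot to 78 mm up, tapering to 87 mm, cap 29 mm diameter up to the top at 110 mm; white paper label round the body. Mass about 0.11 kg. Origin: centre of the underside; z runs along the bottle towards the cap. To be left alone.
- white_b: Amber glass bottle with a white screw cap, a loose part standing upright in one of the rack's three holes (which one varies). Body 34 mm diameter and straight from the foot to 78 mm up, tapering to 87 mm, cap 29 mm diameter up to the top at 110 mm; white paper label round the body. Mass about 0.11 kg. Origin: centre of the underside; z runs along the bottle towards the cap. To be left alone.
- jar: Big amber jar with a black cap, 70 mm diameter, 105 mm high, loose, standing beyond the stand. To be left alone. Origin: centre of the underside.
- pot: Small blue pot with a white cap, 48 mm diameter, 55 mm high, loose, standing beyond the stand. To be left alone. Origin: centre of the underside.
There are look-alikes about, which are no part of the job. There is more than one size of the tile; the job needs the largest.

How it is judged:
By the outcome, as a careful person would: the job done as asked, in the order asked, and still so for the second after the job is handed in, while the arm keeps its last pose, push and grip.
It also fails if it takes over 56 s, if anything falls off the work surface, if the arm or the gripper's body presses on something with over 40 N, if the wrist force passes 120 N, or if a joint passes its speed limit or range.

## Working session

There is one attempt and no reset: what is moved stays moved. The work goes in short steps, Python scripts to look and compute and a shell command to move; the robot and the scene stay as the last step left them, time stands still between calls to the robot, and variables do not carry over. Pictures are saved under pics/ and viewed, at most 10 in all, crops included, and the job is handed in when it is done.

```bash
ls; mkdir -p pics
python3 - <<'E'
from cell import ctrl
import cv2,numpy as np
for n in("top","side"):
    im=ctrl.get_image(n); cv2.imwrite(f"pics/{n}0.png",im["pixels"][:,:,::-1]); np.save(n+"0.npy",im,allow_pickle=True)
    print(n,[im[k] for k in("fx","fy","cx","cy","k1")],np.round(im["pose"],3).tolist())
s=ctrl.read_state();print(s)
E
```

```text
pics
top [395.75207574990367, 395.75207574990367, 275.3429335679, 215.0505994634748, -0.0009357708914606778] [[0.018, 0.987, -0.162, 478.762], [-1.0, 0.018, 0.002, 48.988], [0.005, 0.162, 0.987, 1021.709], [0.0, 0.0, 0.0, 1.0]]
side [492.27830786567415, 492.27830786567415, 281.5332460138984, 212.1957946975309, -0.18027425543002115] [[0.977, 0.157, -0.147, 485.523], [-0.215, 0.719, -0.661, -681.428], [0.002, 0.677, 0.736, 867.688], [0.0, 0.0, 0.0, 1.0]]
{'clock': 0.1, 'qpos': array([ 1.09524147,  0.62921574,  0.03841263,  1.51826476, -0.02701944,
        0.99628474, -0.01998705]), 'qd': array([ 6.02135310e-05, -2.04870218e-03,  1.46583542e-03, -4.53509290e-03,
        1.87694229e-03, -1.31814717e-03, -8.58182196e-04]), 'tau': array([ 2.53767270e-03, -5.64527714e+01,  1.23021908e+00, -1.93971223e+01,
        1.12992708e-02,  5.41865200e-03,  3.22291237e-05]), 'eef_pos': array([ 258.78184911, -595.66559302,  230.5060364 ]), 'tool_rot': array([-3.13993640e+00, -2.08146337e-05,  4.09783275e-01]), 'force': array([-0.08558207,  0.37297539, -0.17983725]), 'torque': array([-0.02164926,  0.04854928,  0.01379822]), 'gripper_force': 0.0, 'width': 85.30008599691875}
```

View pics/top0.png

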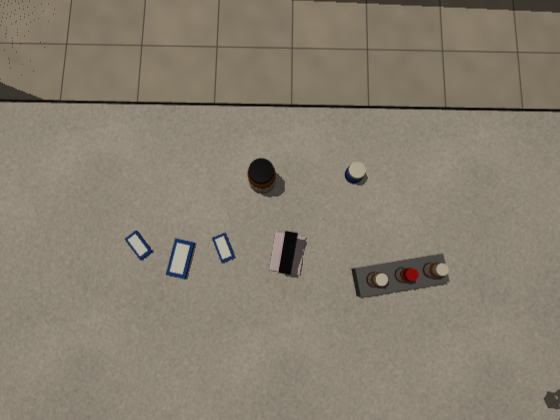

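View pics/side0.png

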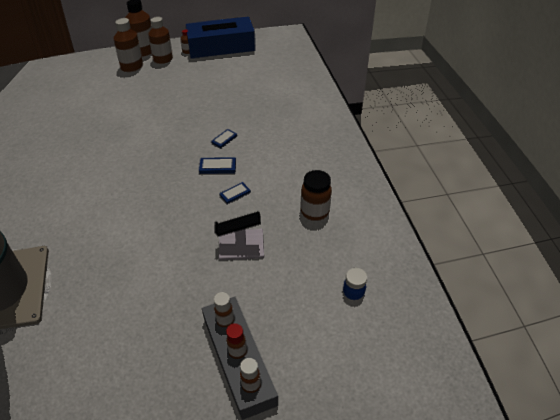

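The tile candidates in top view are at (138,245), (180,259) and (223,248). I choose (180,259), the largest. The stand's black ledge is at (287,253). The rack is near (400,275), with white caps at (381,280) and (440,270) and the red cap in the middle hole at (410,275). The far bottles in the side view, around (130,40), aren't part of the job.

```bash
cat > h.py <<'E'
import numpy as np,cv2
def ray(im,uv):
    K=np.array([[im["fx"],0,im["cx"]],[0,im["fy"],im["cy"]],[0,0,1]])
    p=cv2.undistortPoints(np.array([[uv]],float),K,np.array([im["k1"],0,0,0.]))[0,0]
    d=im["pose"][:3,:3]@[p[0],-p[1],-1]; return im["pose"][:3,3],d/np.linalg.norm(d)
def plane(im,uv,z):
    o,d=ray(im,uv); return o+d*(z-o[2])/d[2]
def tri(a,ua,b,ub):
    o1,d1=ray(a,ua);o2,d2=ray(b,ub)
    t=np.linalg.lstsq(np.c_[d1,-d2],o2-o1,rcond=None)[0]
    p,q=o1+d1*t[0],o2+d2*t[1]; return (p+q)/2,np.linalg.norm(p-q)
def blobs(mask,box,amin=15):
    m=np.zeros_like(mask,np.uint8);x0,y0,x1,y1=box;m[y0:y1,x0:x1]=mask[y0:y1,x0:x1]
    c,_=cv2.findContours(m*255,cv2.RETR_EXTERNAL,cv2.CHAIN_APPROX_NONE)
    return sorted([k for k in c if cv2.contourArea(k)>amin],key=cv2.contourArea,reverse=True)
E
python3 - <<'E'
import numpy as np,cv2
from h import *
T=np.load("top0.npy",allow_pickle=True).item();S=np.load("side0.npy",allow_pickle=True).item()
def go(n,im,mask,box,z):
    for c in blobs(mask,box)[:4]:
        q=cv2.boxPoints(cv2.minAreaRect(c)); P=np.array([plane(im,p,z) for p in q])[:,:2]
        e=P[1]-P[0],P[2]-P[1]; print(n,"px",np.round(np.mean(q,0),1),"w",P.mean(0).round(1),"L",[round(float(np.linalg.norm(k)),1) for k in e],"ang",[round(float(np.degrees(np.arctan2(k[1],k[0])))) for k in e], np.round(q,0).tolist() if 'ledge' in n else '')
for n,im,tb,lb,cb in(("T",T,(110,220,250,290),(270,225,308,280),(350,240,460,300)),("S",S,(190,120,260,210),(205,205,275,262),(200,280,285,400))):
    a=im["pixels"].astype(int);r,g,b=a[...,0],a[...,1],a[...,2]
    go(n+" blue",im,(b>r+30),tb,14 if n=="T" else 14)
    go(n+" white",im,(np.minimum(r,b)>150)&(r+10>g),tb,14)
    go(n+" ledge",im,(a.max(2)<40),lb,80)
    go(n+" red",im,(r>100)&(g<60),cb,120)
    go(n+" wcap",im,(a.min(2)>125),cb,120)
    go(n+" rack",im,(a.max(2)<75),cb,50)
def up(im,b,s,n):
    x0,y0,x1,y1=b; return cv2.resize(im["pixels"][y0:y1,x0:x1,::-1],None,fx=s,fy=s,interpolation=cv2.INTER_CUBIC)
A=up(T,(262,222,312,282),8,0);B=up(S,(205,205,275,265),8,0)[:480]
C=np.zeros((480,960,3),np.uint8);C[:,:400]=A;C[:,400:]=B
C=cv2.resize(np.clip(C*1.6,0,255).astype(np.uint8),None,fx=.83,fy=.83);cv2.imwrite("pics/c1.png",C)
E
```

```text
T blue px [179.4 258.2] w [529.4 287.3] L [94.1, 49.9] ang [-11, -103] 
T blue px [137.7 244.8] w [561.2 395.3] L [36.3, 68.6] ang [-51, -140] 
T blue px [222.9 247.4] w [558.6 178.5] L [36.0, 68.8] ang [-67, -157] 
T white px [179.3 258.2] w [529.3 287.7] L [71.1, 32.2] ang [-11, -103] 
T white px [222.7 247.1] w [559.3 179. ] L [22.1, 50.5] ang [-67, -156] 
T white px [137.3 244.6] w [561.6 396.4] L [21.4, 50.8] ang [-51, -140] 
T ledge px [287.7 252.6] w [544.1  15.6] L [99.0, 29.6] ang [-9, -99] [[278.0, 272.0], [285.0, 231.0], [297.0, 233.0], [290.0, 274.0]]
T red px [411.5 273.5] w [ 498.9 -263.1] L [24.6, 25.0] ang [-2, -89] 
T wcap px [381.5 279. ] w [ 485.4 -194.9] L [24.9, 22.3] ang [-89, 178] 
T wcap px [442.5 269. ] w [ 510.2 -333.8] L [25.0, 22.5] ang [-89, 177] 
T rack px [399.5 276. ] w [ 494.1 -258.2] L [230.9, 72.7] ang [-80, -174] 
T rack px [405. 275.] w [ 496.6 -271.3] L [58.7, 43.4] ang [-89, 178] 
T rack px [376.7 279.7] w [ 484.1 -202. ] L [41.4, 57.2] ang [-6, -94] 
S blue px [217. 164.] w [527.9 287.1] L [95.5, 46.8] ang [-13, -99] 
S blue px [234.5 191.5] w [557.9 176.9] L [74.4, 35.2] ang [24, -81] 
S blue px [224.5 139.5] w [561. 383.] L [71.4, 33.0] ang [21, -85] 
S ledge px [237.3 223.7] w [543.5  13.1] L [102.7, 40.0] ang [6, -90] [[213.0, 223.0], [259.0, 211.0], [262.0, 225.0], [216.0, 236.0]]
S red px [234.  330.5] w [ 496.3 -261. ] L [24.2, 25.2] ang [-12, -100] 
S wcap px [248.5 365. ] w [ 509.3 -329.1] L [24.7, 24.9] ang [-12, -101] 
S wcap px [221.5 298. ] w [ 484.6 -191.3] L [25.8, 24.6] ang [41, -60] 
S rack px [235.1 355.3] w [ 489.6 -265.5] L [89.2, 230.4] ang [16, -80]
```

View pics/c1.png

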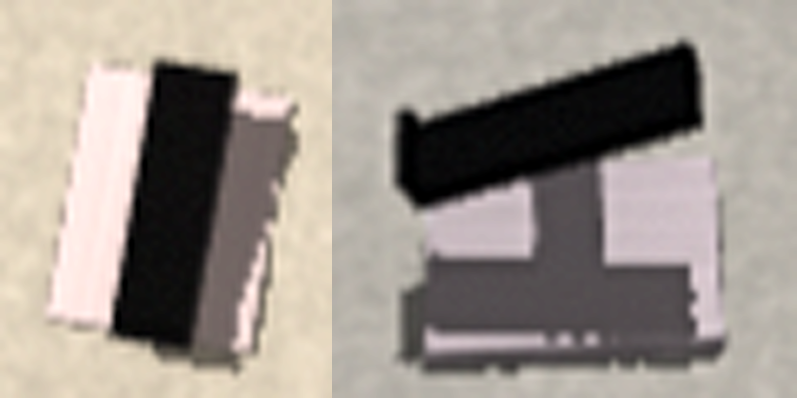

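The crop shows the lip at the low end, at the left in the side view and the bottom in the top view. So the stand's +x points along world +x with a yaw of about -10°.

Run:
```python
import numpy as np,cv2
from h import *
T=np.load("top0.npy",allow_pickle=True).item();S=np.load("side0.npy",allow_pickle=True).item()
print("hi",tri(T,(285.3,231.8),S,(258.9,211.3)),"lip",tri(T,(278.9,272),S,(216,221.6)))
A=np.array([plane(T,p,95.4) for p in((285.3,231.8),(297.7,233.3))]);B=np.array([plane(T,p,66) for p in((278.9,272),(290.9,274))])
h,l=A.mean(0),B.mean(0);print(A.round(1),B.round(1));d=h-l;yaw=np.arctan2(d[1],d[0]);print("yaw",np.degrees(yaw),"len",np.hypot(*d[:2]),"seat",h-np.array([np.cos(yaw),np.sin(yaw),0])*45*np.cos(np.radians(20)))
# ledge side edges by line fits of mask in top view
a=T["pixels"].max(2);E=[]
for v in range(236,271):
    row=a[v,268:308]; k=np.where(row<40)[0]+268; E.append((k.min(),k.max()+1,v))
E=np.array(E,float)
for c in(0,1):
    p=np.array([plane(T,(u-.5,v),80+(np.interp(v,[232,273],[95.4,63])-80)) for u,v in E[:,[c,2]]])
    f=np.polyfit(p[:,0],p[:,1],1);print("edge yaw",np.degrees(np.arctan(f[0])),"y at x=544",np.polyval(f,544))
for im,uvs in((T,[(381.5,279),(411.5,273.5),(442.5,269)]),):
  pass
# tile yaw from blue mask moments
b=T["pixels"].astype(int)
for z,im,box in((14,T,(165,235,197,282)),):
    m=blobs(im["pixels"][...,2].astype(int)>im["pixels"][...,0].astype(int)+30,box)[0]
    m2=np.array([plane(im,p,14)[:2] for p in m[:,0]]).astype(np.float32);print("tile",cv2.minAreaRect(m2))
    hull=cv2.fillPoly(np.zeros((420,560),np.uint8),[m],1);ys,xs=np.nonzero(hull);q=np.array([plane(im,p,14)[:2] for p in zip(xs,ys)]);w,V=np.linalg.eigh(np.cov(q.T));print(q.mean(0),np.degrees(np.arctan(V[1,1]/V[0,1])))
# rack yaw / red cap top
for n,im,box in(("T",T,(350,240,460,300)),("S",S,(200,280,285,400))):
    a=im["pixels"].astype(int);c=blobs((a[...,0]>100)&(a[...,1]<60),box)[0];print(n,"cap bbox",cv2.boundingRect(c),cv2.minEnclosingCircle(c))
print(plane(T,(411.5,273.5),120),plane(S,(234,330.5),120))
```

```text
hi (array([591.77566317,  22.63011892,  97.29010038]), np.float64(1.1812691959860226)) lip (array([498.66540441,  35.81673351,  71.9411035 ]), np.float64(1.6089834369516278))
[[591.4  22.6  95.4]
 [588.4  -6.7  95.4]] [[498.   35.7  66. ]
 [493.8   7.   66. ]]
yaw -8.106974658157126 len 94.98018483946757 seat [548.037897    13.92771232  95.4       ]
edge yaw -8.786474246058098 y at x=544 30.50348451913746
edge yaw -8.156110492700849 y at x=544 0.7094024806833232
tile ((529.2539672851562, 287.10107421875), (49.1608772277832, 93.04310607910156), 78.7283706665039)
[528.95572512 287.05319262] -11.501128694118265
T cap bbox (406, 268, 12, 12) ((411.6428527832031, 274.3571472167969), 6.36726713180542)
S cap bbox (227, 324, 15, 14) ((233.9242401123047, 330.2878723144531), 7.436544895172119)
[ 498.86721716 -263.05261824  120.        ] [ 496.27188629 -261.07396691  120.        ]
```

```bash
R='x'; 
python3 -m handwheel '[[[0,0,0],[0.025,-0.0293,0],0],[[0,0,0],[0.025,-0.0293,0],0],[[0,0,0],[0.025,-0.0293,0],0],[[0,0,0],[0.025,-0.0293,0],0],[[0,0,0],[0.025,-0.0293,0],0]]'
python3 -m handwheel '[[[0,0,0],[0.025,-0.0293,0],0],[[0,0,0],[0.025,-0.0293,0],0],[[0,0,0],[0.025,-0.0293,0],0],[[0,0,0],[0.025,-0.0293,0],0],[[0,0,0],[0.025,-0.0293,0],0]]'
python3 -m handwheel '[[[0,0,0],[0.025,-0.0293,0],0],[[0,0,0],[0.025,-0.0293,0],0],[[0,0,0],[0.025,-0.0293,0],0],[[0,0,0],[0.025,-0.0293,0],0],[[0,0,0],[0.025,-0.0293,0],0]]'
python3 -m handwheel '[[[0,0,0],[0.025,-0.0293,0],0],[[0,0,0],[0.025,-0.0293,0],0],[[0,0,0],[0.025,-0.0293,0],0],[[0,0,0],[0.025,-0.0293,0],0],[[0,0,0],[0.025,-0.0293,0],0]]'
python3 -m handwheel '[[[0,0,0],[0.025,-0.0293,0],0],[[0,0,0],[0.025,-0.0293,0],0],[[0,0,0],[0.025,-0.0293,0],0],[[0,0,0],[0.025,-0.0293,0],0]]'
python3 -c "
from cell import ctrl
print(ctrl.read_state()['qpos'])"
```

```text
clock: 0.52
eef_pos: [315.3, -410.0, 231.0]
tool_rot: [-3.141, 0.0, 0.409]
force: [1.1, 0.6, 0.1]
width: 85.5
gripper_force: 0.0
clock: 0.93
eef_pos: [371.5, -226.0, 231.3]
tool_rot: [-3.141, 0.0, 0.409]
force: [0.7, 0.2, 0.3]
width: 85.4
gripper_force: 0.0
clock: 1.35
eef_pos: [427.8, -41.8, 231.3]
tool_rot: [3.142, 0.0, 0.41]
force: [0.8, -0.8, -1.4]
width: 85.6
gripper_force: 0.0
clock: 1.77
eef_pos: [484.1, 142.4, 231.1]
tool_rot: [3.141, 0.0, 0.41]
force: [0.5, 0.2, -0.0]
width: 85.1
gripper_force: 0.0
clock: 2.1
eef_pos: [529.1, 289.6, 230.9]
tool_rot: [3.141, 0.001, 0.41]
force: [1.0, 0.3, -0.4]
width: 85.7
gripper_force: 0.0
[-0.49560849  0.56071969 -0.08194475  1.65209489  0.05442197  0.93185153
 -1.75836357]
```

```bash
python3 -m handwheel '[[[0,0,-7],[0,0,0.008],0],[[0,0,-7],[0,0,0.008],0],[[0,0,-7],[0,0,0.008],0],[[0,0,-7],[0,0,0.008],0],[[0,0,-7],[0,0,0.008],0]]' >/dev/null
python3 -m handwheel '[[[0,0,-7],[0,0,0.008],0],[[0,0,-7],[0,0,0.008],0],[[0,0,-7],[0,0,0.008],0],[[0,0,-7],[0,0,0.008],0],[[0,0,-7],[0,0,0.008],0]]' >/dev/null
python3 -m handwheel '[[[0,0,-7],[0,0,0.008],0],[[0,0,-7],[0,0,0.008],0],[[0,0,-7],[0,0,0.008],0],[[0,0,-7],[0,0,0.008],0],[[0,0,-7],[0,0,0.008],0]]' >/dev/null
python3 -m handwheel '[[[0,0,-7],[0,0,0.008],0],[[0,0,-7],[0,0,0.008],0],[[0,0,-7],[0,0,0.008],0],[[0,0,-7],[0,0,0.008],0],[[0,0,-7],[0,0,0.008],0]]'
python3 -m handwheel '[[[0,0,-5],[0,0,0.008],0],[[0,0,0],[0,0,0],0]]'
python3 - <<'E'
from cell import ctrl
import numpy as np
s=ctrl.read_state();print(s["qpos"].round(2))
from scipy.spatial.transform import Rotation as Ro
R=Ro.from_euler("xyz",s["tool_rot"]);print(R.inv().apply(np.array([529.1,287.1,-2])-s["eef_pos"]))
E
```

```text
clock: 3.77
eef_pos: [529.0, 287.5, 70.5]
tool_rot: [-3.141, -0.0, 2.859]
force: [0.5, -0.0, -0.0]
width: 85.7
gripper_force: 0.0
clock: 3.93
eef_pos: [528.2, 286.6, 61.3]
tool_rot: [-3.139, -0.003, 2.942]
force: [-0.4, -0.5, -0.7]
width: 85.4
gripper_force: 0.0
[-0.15  0.88 -0.67  1.77  0.75  0.77  0.17]
[-0.93817933  0.85515626 63.2709578 ]
```

```bash
python3 -m handwheel '[[[0,0,0],[0,0,0.02],0],[[0,0,0],[0,0,0.02],0],[[0,0,0],[0,0,0.015],0],[[0,0,0],[0,0,0.008],0],[[0,0,0],[0,0,0],0]]'
python3 -m handwheel '[[[0,0,0],[0,0,0],0.3],[[0,0,0],[0,0,0],0.3],[[0,0,0],[0,0,0],1],[[0,0,0],[0,0,0],1],[[0,0,0],[0,0,0],1]]'
python3 -m handwheel '[[[0,0,0],[0,0,0],1],[[0,0,0],[0,0,0],1],[[0,0,0],[0,0,0],1]]'
```

```text
clock: 4.35
eef_pos: [528.1, 287.0, -1.4]
tool_rot: [-3.139, -0.002, 2.94]
force: [-0.6, 0.5, -0.1]
width: 85.4
gripper_force: 0.0
clock: 4.77
eef_pos: [530.0, 288.6, 1.8]
tool_rot: [3.14, 0.002, 2.94]
force: [-0.4, -0.5, 6.5]
width: 48.2
gripper_force: 62.6
clock: 5.02
eef_pos: [529.9, 288.6, 1.8]
tool_rot: [3.14, 0.002, 2.94]
force: [-0.3, 0.6, 6.3]
width: 48.2
gripper_force: 62.6
```

```bash
python3 -m handwheel '[[[0,0,0],[0,0,-0.01],1],[[0,0,0],[0,0,-0.03],1],[[0,0,0],[0,0,-0.04],1],[[0,0,0],[0,0,-0.04],1],[[0,0,0],[0,0,-0.04],1]]'
python3 -m handwheel '[[[0,0,-3.1],[0,0,0],1],[[0,0,0],[-0.0058,-0.0335,0],1],[[0,0,0],[-0.0058,-0.0335,0],1],[[0,0,0],[-0.0058,-0.0335,0],1],[[0,0,0],[-0.0058,-0.0335,0],1]]'
python3 -m handwheel '[[[0,0,0],[-0.0058,-0.0335,0],1],[[0,0,0],[-0.0058,-0.0335,0],1],[[0,0,0],[-0.0058,-0.0335,0],1],[[0,0,0],[-0.0058,-0.0335,0],1],[[0,0,0],[0,0,0],1]]'
python3 -m handwheel '[[[0,-5,0],[0,0,0],1],[[0,-5,0],[0,0,0],1],[[0,-5,0],[0,0,0],1],[[0,-5,0],[0,0,0],1],[[0,0,0],[0,0,0],1]]'
python3 - <<'E'
from cell import ctrl
import numpy as np,cv2
s=ctrl.read_state();print(s["qpos"].round(2),s["width"])
from scipy.spatial.transform import Rotation as Ro
R=Ro.from_euler("xyz",s["tool_rot"]);print(R.as_matrix().round(3))
for n,b in(("top",(240,200,340,300)),("side",(190,130,290,270))):
    im=ctrl.get_image(n);np.save(n+"1.npy",im);x0,y0,x1,y1=b
    globals()[n]=cv2.resize(im["pixels"][y0:y1,x0:x1,::-1],(400,400*(y1-y0)//100),interpolation=cv2.INTER_CUBIC)
C=np.zeros((560,800,3),np.uint8);C[:400,:400]=top;C[:560,400:]=side
cv2.imwrite("pics/c2.png",np.clip(C*1.5,0,255).astype(np.uint8))
E
```

```text
clock: 5.43
eef_pos: [528.5, 287.5, 162.5]
tool_rot: [-3.141, -0.001, 2.941]
force: [1.1, 0.5, -1.9]
width: 48.3
gripper_force: 62.5
clock: 5.85
eef_pos: [532.1, 150.3, 161.0]
tool_rot: [-3.141, 0.0, 2.995]
force: [0.6, -1.1, -1.5]
width: 48.2
gripper_force: 62.6
clock: 6.27
eef_pos: [535.2, 5.9, 159.7]
tool_rot: [-3.134, -0.001, 2.984]
force: [0.1, -1.5, -2.4]
width: 48.1
gripper_force: 62.7
clock: 6.68
eef_pos: [534.4, 14.0, 160.2]
tool_rot: [-3.132, 0.327, 2.998]
force: [-1.6, -1.5, -1.1]
width: 48.3
gripper_force: 62.7
[ 0.22  0.51 -0.51  2.2   1.16  0.39  0.16] 48.283855321040974
[[-0.937  0.146  0.317]
 [ 0.136  0.989 -0.055]
 [-0.321 -0.009 -0.947]]
```

View pics/c2.png

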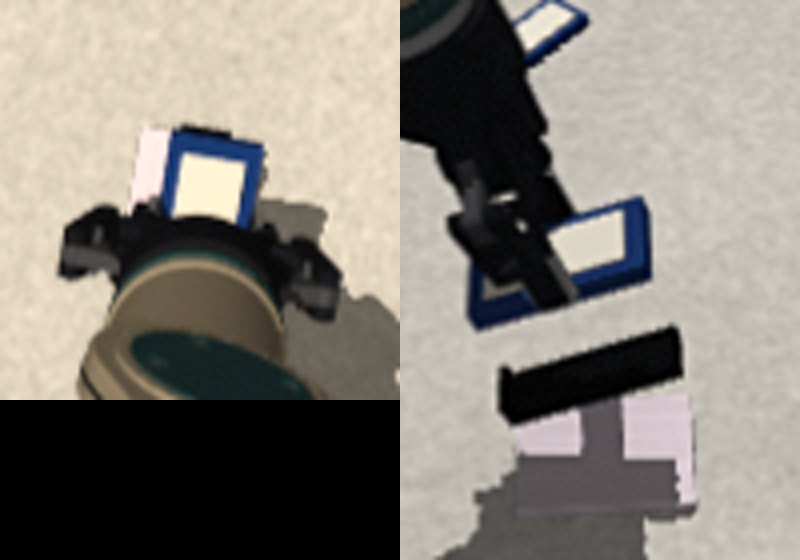

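The picture shows the tile held and tilted like the ledge. Its high-end top corners are at about top (283.3,233.3) and (305.5,237.5).

```bash
cat > t.py <<'E'
import sys,numpy as np
from cell import ctrl
from scipy.spatial.transform import Rotation as Ro
def st(): 
    s=ctrl.read_state();return s["eef_pos"],Ro.from_euler("xyz",s["tool_rot"]),s
def goto(p,R=None):
    e,r,s=st();d=r.inv().apply(np.array(p)-e);print("eef",e.round(1),"shift mm",d.round(1),"force",s["force"].round(1))
    if R is not None: print("turn deg",np.degrees((r.inv()*R).as_rotvec()).round(2))
yaw=np.radians(-8.4);a=np.radians(20)
up=np.array([np.cos(yaw)*np.cos(a),np.sin(yaw)*np.cos(a),np.sin(a)])
nrm=np.array([-np.cos(yaw)*np.sin(a),-np.sin(yaw)*np.sin(a),np.cos(a)])
seat=np.array([547.8,15.,80])
Rt=Ro.from_matrix(np.c_[-up,np.cross(-nrm,-up),-nrm])
E
python3 - <<'E'
from t import *;from h import *
T=np.load("top1.npy",allow_pickle=True).item();S=np.load("side1.npy",allow_pickle=True).item()
e,r,s=st()
c=[plane(T,p,187) for p in((283.3,233.3),(305.5,237.5))];print(np.array(c).round(1))
m=np.mean(c,0);print("hi-edge mid in tool",r.inv().apply(m-e).round(1),"expect -47.5,0,-12 ; edge dir yaw",np.degrees(np.arctan2(*(c[1]-c[0])[1::-1][::-1])).round(1))
print(Rt.as_euler("xyz"));goto(seat+up*6+nrm*(1.8+20),Rt)
E
```

```text
[[577.   29.4 187. ]
 [568.9 -17.8 187. ]]
hi-edge mid in tool [-42.7  -4.  -13.2] expect -47.5,0,-12 ; edge dir yaw -170.3
[3.14159265 0.34906585 2.994985  ]
eef [537.7  14.9 160.7] shift mm [10.9  1.9 57.7] force [ 0.1  0.9 -1.3]
turn deg [-0.35 -1.27  0.07]
```

Run:
```python
from t import *;from h import *
T=ctrl.get_image("top");e,r,s=st();np.save("top2.npy",T)
es=[];
for i in range(1): es.append(e)
a=T["pixels"].astype(int);m=(a[...,2]>a[...,0]+25)&(a[...,2]>60)
c=blobs(m,(275,225,312,262))[0]
# sample edges: left/right per row, top per column
L=[];Rr=[]
for v in range(238,248):
    k=np.where(m[v,275:312])[0]+275;L.append((k.min()-.5,v));Rr.append((k.max()+.5,v))
Tp=[]
for u in range(287,304):
    k=np.where(m[225:262,u])[0]+225;Tp.append((u,k.min()-.5))
n=-r.as_matrix()[:,2]; o=e+1.0*0+n*(14-1.8)   # plane of white face
def pl(uv):
    O,d=ray(T,uv);return r.inv().apply(O+d*((o-O)@n)/(d@n)-e)
for nm,X in(("left",L),("right",Rr),("hi",Tp)):
    p=np.array([pl(u) for u in X]);
    f=np.polyfit(p[:,0],p[:,1],1) if nm!="hi" else np.polyfit(p[:,1],p[:,0],1)
    print(nm,p.mean(0).round(1),"slope deg",np.degrees(np.arctan(f[0])).round(1),"at0",f[1].round(1))
print(e,s["tool_rot"])
```

```text
left [-21.2  23.3 -12.2] slope deg -1.0 at0 22.9
right [-29.7 -26.2 -12.2] slope deg 0.4 at0 -26.0
hi [-46.9  -4.6 -12.2] slope deg 0.7 at0 -46.8
[538.6358709   15.00271228 160.72874836] [-3.13680754  0.3275104   2.99437575]
```

```bash
python3 -m handwheel '[[[-0.3,-1.3,0],[0,0,0],1],[[0,0,0],[0.005,0.0015,0.02],1],[[0,0,0],[0.005,0.001,0.02],1],[[0,0,0],[0,0,0],1]]'
python3 - <<'E'
from t import *
goto(seat+up*4+nrm*(1.8+4)+Rt.apply([0,1.2,0]),Rt)
goto(seat+up*4+nrm*(1.8+4)+Rt.apply([0,1.2,0]),Rt)
E
```

```text
clock: 7.17
eef_pos: [542.7, 16.2, 116.3]
tool_rot: [3.142, 0.347, 2.994]
force: [0.1, 0.3, -1.5]
width: 47.9
gripper_force: 62.7
eef [542.7  16.2 116.3] shift mm [ 3.5  0.8 30.1] force [ 0.1  0.3 -1.5]
turn deg [-0.02 -0.14 -0.06]
eef [542.7  16.2 116.3] shift mm [ 3.5  0.8 30.1] force [ 0.1  0.3 -1.5]
turn deg [-0.02 -0.14 -0.06]
```

```bash
python3 -m handwheel '[[[0,0,0],[0.003,0.0005,0.012],1],[[0,0,0],[0,0,0.012],1],[[0,0,0],[0,0,0.004],1],[[0,0,0],[0,0,0],1]]'
python3 -m handwheel '[[[0,0,0],[0,0,0.0015],1],[[0,0,0],[0,0,0],1]]'
python3 -m handwheel '[[[0,0,0],[0,0,0.0015],1],[[0,0,0],[0,0,0],1]]'
python3 - <<'E'
from t import *
goto(seat-up*2.5+nrm*1.8,Rt)
im=ctrl.get_image("side");import cv2
cv2.imwrite("pics/c3.png",np.clip(cv2.resize(im["pixels"][170:260,190:290,::-1],None,fx=6,fy=6,interpolation=cv2.INTER_CUBIC)*1.5,0,255).astype(np.uint8))
E
```

```text
clock: 7.5
eef_pos: [549.9, 15.3, 91.3]
tool_rot: [3.141, 0.349, 2.992]
force: [0.2, -0.2, -0.7]
width: 48.0
gripper_force: 62.7
clock: 7.67
eef_pos: [550.1, 15.4, 90.8]
tool_rot: [3.141, 0.351, 2.993]
force: [-0.4, 0.2, -1.5]
width: 48.3
gripper_force: 62.7
clock: 7.83
eef_pos: [550.4, 15.4, 89.3]
tool_rot: [3.141, 0.351, 2.994]
force: [0.1, 0.5, -0.6]
width: 48.3
gripper_force: 62.7
eef [550.4  15.4  89.3] shift mm [ 8.  -0.8  6. ] force [ 0.1  0.5 -0.6]
turn deg [-0.01  0.09 -0.08]
```

View pics/c3.png

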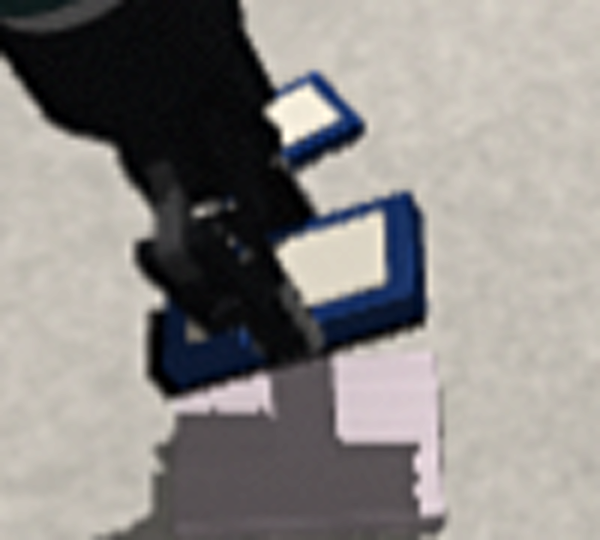

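The tile is above the ledge, just inside the lip. I'll step it down until it touches.

```bash
python3 -m handwheel '[[[0,0,0],[0,0,0.002],1],[[0,0,0],[0,0,0],1]]'
python3 -m handwheel '[[[0,0,0],[0,0,0.002],1],[[0,0,0],[0,0,0],1]]'
python3 -m handwheel '[[[0,0,0],[0,0,0.001],1],[[0,0,0],[0,0,0],1]]'
python3 -c "
from t import *
goto(seat-up*2.5+nrm*1.8,Rt)"
```

```text
clock: 8.05
eef_pos: [550.9, 15.4, 86.9]
tool_rot: [3.141, 0.35, 2.994]
force: [-1.0, 0.8, -1.8]
width: 48.3
gripper_force: 62.7
clock: 8.22
eef_pos: [551.4, 15.3, 84.8]
tool_rot: [3.141, 0.35, 2.994]
force: [-0.1, -0.4, -1.2]
width: 48.3
gripper_force: 62.7
clock: 8.38
eef_pos: [551.7, 15.3, 83.9]
tool_rot: [3.141, 0.35, 2.994]
force: [-0.6, 0.8, -1.8]
width: 47.7
gripper_force: 62.7
eef [551.7  15.3  83.9] shift mm [ 7.5 -0.9  0.6] force [-0.6  0.8 -1.8]
turn deg [-0.01  0.03 -0.06]
```

```bash
python3 -m handwheel '[[[0,0,0],[0.002,-0.0005,0],1],[[0,0,0],[0.002,0,0],1],[[0,0,0],[0,0,0],1]]'|grep -E "eef|force:"
python3 -m handwheel '[[[0,0,0],[0.0015,0,0],1],[[0,0,0],[0,0,0],1]]'|grep -E "eef|force:"
python3 -m handwheel '[[[0,0,0],[0.001,0,0],1],[[0,0,0],[0,0,0],1]]'|grep -E "eef|force:"
python3 -c "
from t import *
goto(seat-up*2.5+nrm*1.8,Rt)"
```

```text
eef_pos: [547.3, 15.4, 82.5]
force: [-0.4, -0.4, -2.0]
gripper_force: 62.7
eef_pos: [546.2, 15.6, 82.1]
force: [-0.1, -0.7, -1.2]
gripper_force: 62.7
eef_pos: [545.5, 15.7, 81.8]
force: [0.5, 0.2, -2.6]
gripper_force: 62.7
eef [545.5  15.7  81.8] shift mm [ 0.9 -0.4  0.7] force [ 0.5  0.2 -2.6]
turn deg [-0.01  0.04 -0.06]
```

```bash
for i in 1; do
python3 -m handwheel '[[[0,0,0],[0.0008,0,0],1],[[0,0,0],[0,0,0],1]]'|grep -E "eef|force:"
python3 -m handwheel '[[[0,0,0],[0.0008,0,0],1],[[0,0,0],[0,0,0],1]]'|grep -E "eef|force:"
python3 -m handwheel '[[[0,0,0],[0.0008,0,0],1],[[0,0,0],[0,0,0],1]]'|grep -E "eef|force:"
done
python3 -c "
from t import *
goto(seat-up*2.5+nrm*1.8,Rt)"
```

```text
eef_pos: [545.3, 15.7, 81.8]
force: [0.8, 0.8, -1.6]
gripper_force: 62.8
eef_pos: [545.2, 15.8, 81.8]
force: [3.3, -0.3, 0.2]
gripper_force: 62.8
eef_pos: [545.2, 15.7, 81.9]
force: [5.8, -1.6, 1.2]
gripper_force: 62.8
eef [545.2  15.7  81.9] shift mm [ 0.6 -0.3  0.9] force [ 5.8 -1.6  1.2]
turn deg [-0.04  0.23 -0.09]
```

The lip is touching: +6 N along x. Now I'll press down onto the slope.

```bash
python3 -m handwheel '[[[0,0,0],[0,0,0.001],1],[[0,0,0],[0,0,0],1]]'|grep -E "eef|force:"
python3 -m handwheel '[[[0,0,0],[0,0,0.001],1],[[0,0,0],[0,0,0],1]]'|grep -E "eef|force:"
python3 -m handwheel '[[[0,0,0],[0,0,0.001],1],[[0,0,0],[0,0,0],1]]'|grep -E "eef|force:"
python3 -c "
from t import *
goto(seat-up*2.5+nrm*1.8,Rt);print(st()[2]['torque'])"
```

```text
eef_pos: [545.5, 15.7, 81.0]
force: [6.0, -0.6, 2.9]
gripper_force: 63.1
eef_pos: [545.5, 15.7, 80.9]
force: [0.7, -1.3, 15.2]
gripper_force: 64.4
eef_pos: [545.5, 15.7, 80.9]
force: [-5.0, -2.1, 27.2]
gripper_force: 65.8
eef [545.5  15.7  80.9] shift mm [ 0.6 -0.4 -0.2] force [-5.  -2.1 27.2]
turn deg [-0.05  0.34 -0.05]
[-0.43465011 -0.66680841 -0.35772252]
```

```bash
python3 -m handwheel '[[[0,0,0],[0,0,-0.0018],1],[[0,0,0],[0,0,0],1],[[0,0,0],[0,0,0],0.5],[[0,0,0],[0,0,0],0.3],[[0,0,0],[0,0,0],0]]'
python3 -m handwheel '[[[0,0,0],[0,0,0],0],[[0,0,0],[0,0,0],0],[[0,0,0],[0,0,-0.005],0],[[0,0,0],[0,0,-0.015],0],[[0,0,0],[0,0,-0.03],0]]'
python3 -m handwheel '[[[0,0,0],[0,0,-0.04],0],[[0,0,0],[0,0,-0.04],0],[[0,0,0],[0,0,0],0]]'
python3 - <<'E'
from t import *;from h import *
T=ctrl.get_image("top");S=ctrl.get_image("side");np.save("top3.npy",T);np.save("side3.npy",S)
C=np.zeros((480,800,3),np.uint8)
C[:,:400]=cv2.resize(T["pixels"][205:285,255:322,::-1],(400,480),interpolation=cv2.INTER_CUBIC)
C[:,400:]=cv2.resize(S["pixels"][180:264,200:270,::-1],(400,480),interpolation=cv2.INTER_CUBIC)
cv2.imwrite("pics/c4.png",np.clip(C*1.5,0,255).astype(np.uint8))
print(st()[2]["qpos"].round(2))
E
```

```text
clock: 10.38
eef_pos: [542.2, 16.3, 79.3]
tool_rot: [3.141, 0.347, 2.994]
force: [-0.2, -0.3, -0.6]
width: 70.6
gripper_force: 0.0
clock: 10.8
eef_pos: [525.6, 18.1, 124.5]
tool_rot: [3.141, 0.345, 2.993]
force: [-0.4, -0.9, -0.2]
width: 85.4
gripper_force: 0.0
clock: 11.05
eef_pos: [511.8, 19.9, 176.8]
tool_rot: [-3.139, 0.357, 2.992]
force: [0.8, -0.2, -0.1]
width: 85.4
gripper_force: 0.0
[ 0.14  0.44 -0.42  2.27  1.2   0.33  0.08]
```

View pics/c4.png

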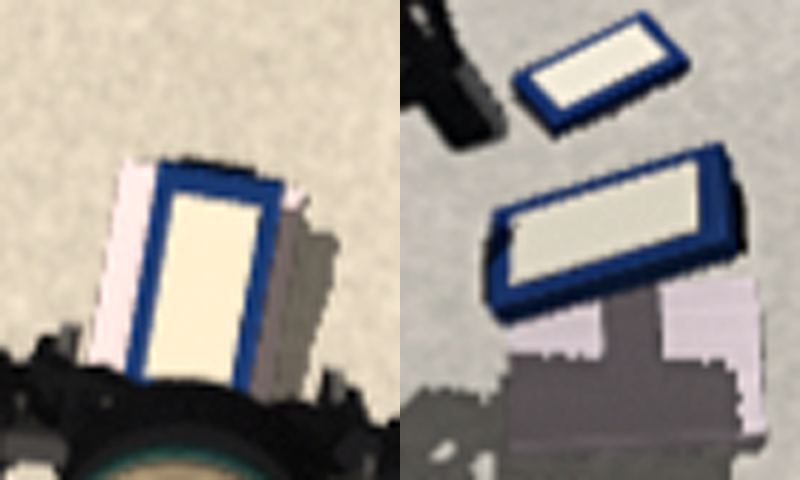

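The tile lies on the ledge, square to it, with its lower edge inside the lip (left in the side view). Next, the bottle.

```bash
python3 -m handwheel '[[[0,7,0],[0,0,-0.02],0],[[0,7,0],[0,0,-0.02],0],[[0,6.2,0],[0,0,-0.02],0],[[0,0,0],[0,0,0],0]]'
python3 - <<'E'
from t import *
goto([497.5,-262.5,225],Ro.from_euler("xyz",[np.pi,0,np.radians(171.5)]))
E
```

```text
clock: 11.48
eef_pos: [513.7, 9.7, 207.6]
tool_rot: [-3.112, 0.173, 2.974]
force: [2.4, 0.5, 0.4]
width: 85.4
gripper_force: 0.0
eef [513.7   9.7 207.6] shift mm [ -32.1 -271.3   -4. ] force [2.4 0.5 0.4]
turn deg [-1.79  9.88 -1.26]
```

```bash
python3 -m handwheel '[[[0,0,0],[0,0,-0.01],0],[[-1.8,5,-1.2],[0,0,-0.01],0],[[0,4.8,0],[0,0,-0.005],0],[[0,0,0],[0,0,0],0]]'
python3 - <<'E'
from t import *
goto([497.5,-262.5,225],Ro.from_euler("xyz",[np.pi,0,np.radians(171.5)]));print(st()[2]["qpos"].round(2))
E
```

```text
clock: 11.82
eef_pos: [509.0, 9.5, 230.2]
tool_rot: [-3.136, 0.003, 2.993]
force: [1.4, 0.2, 0.1]
width: 85.7
gripper_force: 0.0
eef [509.    9.5 230.2] shift mm [ -28.9 -270.6    6.7] force [1.4 0.2 0.1]
turn deg [-0.31  0.15 -0.01]
[ 0.45  0.53 -0.78  1.89  0.47  0.91  0.86]
```

```bash
python3 -m handwheel '[[[0,0,0],[-0.0036,-0.0338,0],0],[[0,0,0],[-0.0036,-0.0338,0],0],[[0,0,0],[-0.0036,-0.0338,0],0],[[0,0,0],[-0.0036,-0.0338,0],0],[[0,0,0],[-0.0036,-0.0338,0],0]]'>/dev/null
python3 -m handwheel '[[[0,0,0],[-0.0036,-0.0338,0],0],[[0,0,0],[-0.0036,-0.0338,0],0],[[0,0,0],[-0.0036,-0.0338,0],0],[[0,0,6.5],[0,0,0],0],[[0,0,6.5],[0,0,0],0]]'
python3 -m handwheel '[[[0,0,6.5],[0,0,0],0],[[0,0,6.5],[0,0,0],0],[[0,0,6.5],[0,0,0],0],[[0,0,6.5],[0,0,0],0],[[0,0,6.5],[0,0,0],0]]' >/dev/null
python3 -m handwheel '[[[0,0,6.5],[0,0,0],0],[[0,0,6.5],[0,0,0],0],[[0,0,6.5],[0,0,0],0],[[0,0,6.5],[0,0,0],0],[[0,0,0],[0,0,0],0]]'
python3 - <<'E'
from t import *;from h import *
goto([497.5,-262.5,62],Ro.from_euler("xyz",[np.pi,0,np.radians(100)]));print(st()[2]["qpos"].round(2))
# tile check now the view is clear
T=ctrl.get_image("top");a=T["pixels"].astype(int)
c=blobs((a[...,2]>a[...,0]+25)&(a[...,2]>60),(265,215,315,285))[0]
ct=seat-up*2.5+nrm*14
def pl(uv):
    O,d=ray(T,uv);p=O+d*((ct-O)@nrm)/(d@nrm)-ct;return [p@up,p@np.cross(nrm,up)]
m=np.array([pl(p) for p in c[:,0]],np.float32);print("tile on slope (up,left) rel. expected",cv2.minAreaRect(m))
E
```

```text
clock: 12.65
eef_pos: [493.8, -263.4, 229.8]
tool_rot: [-3.133, 0.002, 2.76]
force: [0.0, 0.4, 0.3]
width: 85.4
gripper_force: 0.0
clock: 13.48
eef_pos: [494.5, -260.2, 230.8]
tool_rot: [-3.139, 0.009, 1.747]
force: [-0.7, -0.2, -0.5]
width: 85.6
gripper_force: 0.0
eef [ 494.5 -260.2  230.8] shift mm [ -1.3   3.  168.8] force [-0.7 -0.2 -0.5]
turn deg [-0.17  0.49  0.09]
[ 0.71  0.52 -0.43  1.77  0.28  0.9   0.34]
tile on slope (up,left) rel. expected ((1.209197998046875, -1.1568450927734375), (49.36708068847656, 94.92639923095703), 89.92546844482422)
```

```bash
python3 -m handwheel '[[[0,0.4,0],[-0.0013,0.003,0],0],[[0,0,0],[0,0,0.035],0],[[0,0,0],[0,0,0.035],0],[[0,0,0],[0,0,0.02],0],[[0,0,0],[0,0,0],0]]'
python3 - <<'E'
from t import *;from h import *
goto([497.5,-262.5,62],Ro.from_euler("xyz",[np.pi,0,np.radians(100)]))
S=ctrl.get_image("side");cv2.imwrite("pics/c5.png",np.clip(cv2.resize(S["pixels"][250:420,170:320,::-1],None,fx=3.5,fy=3.5,interpolation=cv2.INTER_CUBIC).astype(int)*1.4,0,255).astype(np.uint8))
E
```

```text
clock: 13.95
eef_pos: [495.7, -260.2, 137.5]
tool_rot: [-3.134, -0.006, 1.751]
force: [-1.1, 0.0, 0.4]
width: 85.7
gripper_force: 0.0
eef [ 495.7 -260.2  137.5] shift mm [-3.   1.9 75.5] force [-1.1  0.   0.4]
turn deg [-0.44 -0.36  0.35]
```

View pics/c5.png

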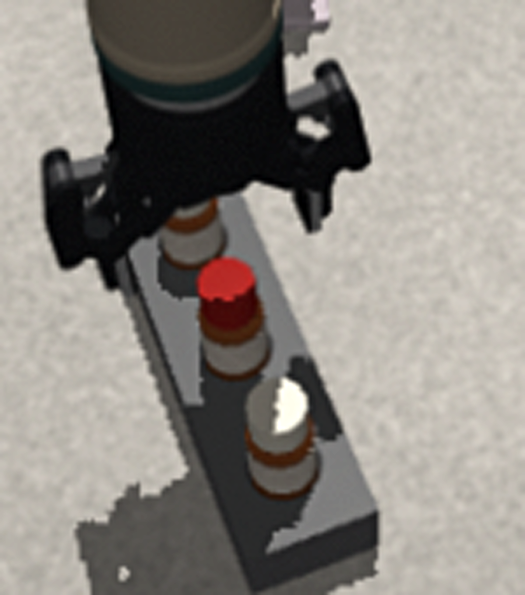

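The red-capped bottle stands between the open fingers, with the white caps on either side. I'll go down around it.

```bash
python3 -m handwheel '[[[0,0,0],[-0.002,0.0015,0],0],[[0,0,0],[0,0,0.025],0],[[0,0,0],[0,0,0.025],0],[[0,0,0],[0,0,0.02],0],[[0,0,0],[0,0,0.005],0]]'
python3 -m handwheel '[[[0,0,0],[0,0,0],0],[[0,0,0],[0,0,0],0.3],[[0,0,0],[0,0,0],0.45],[[0,0,0],[0,0,0],0.45],[[0,0,0],[0,0,0],0.55]]'
python3 -m handwheel '[[[0,0,0],[0,0,0],0.55],[[0,0,0],[0,0,0],0.55],[[0,0,0],[0,0,0],0.6],[[0,0,0],[0,0,0],0.6]]'
```

```text
clock: 14.42
eef_pos: [500.7, -263.1, 66.2]
tool_rot: [-3.14, -0.002, 1.75]
force: [0.4, -0.4, 0.0]
width: 85.5
gripper_force: 0.0
clock: 14.83
eef_pos: [501.5, -263.3, 68.2]
tool_rot: [3.141, -0.001, 1.749]
force: [0.2, 0.4, -0.5]
width: 39.3
gripper_force: 0.0
clock: 15.17
eef_pos: [500.5, -263.0, 67.1]
tool_rot: [-3.14, -0.002, 1.749]
force: [-2.0, 0.1, 0.5]
width: 34.3
gripper_force: 1.0
```

```bash
python3 -m handwheel '[[[0,0,0],[0,0,0],0.4],[[0,0,0],[0,0,0],0.4],[[0,0,0],[0,0,0.005],0.4],[[0,0,0],[0,-0.001,0.004],0.4],[[0,0,0],[0,0,0],0.4]]'
python3 -m handwheel '[[[0,0,0],[0,0,0],0.55],[[0,0,0],[0,0,0],0.6],[[0,0,0],[0,0,0],0.7],[[0,0,0],[0,0,0],1],[[0,0,0],[0,0,0],1]]'
python3 -m handwheel '[[[0,0,0],[0,0,0],1],[[0,0,0],[0,0,0],1]]'
```

```text
clock: 15.58
eef_pos: [498.9, -262.8, 56.9]
tool_rot: [-3.139, -0.003, 1.749]
force: [0.4, 0.4, -0.5]
width: 51.2
gripper_force: 0.0
clock: 16.0
eef_pos: [499.8, -263.1, 58.1]
tool_rot: [-3.141, -0.002, 1.749]
force: [-0.1, -0.0, -0.4]
width: 32.3
gripper_force: 59.4
clock: 16.17
eef_pos: [499.8, -263.1, 58.0]
tool_rot: [-3.141, -0.002, 1.749]
force: [-0.6, 0.5, 0.4]
width: 32.5
gripper_force: 59.4
```

```bash
python3 -m handwheel '[[[0,0,0],[0,0,-0.01],1],[[0,0,0],[0,0,-0.015],1],[[0,0,0],[0,0,-0.02],1],[[0,0,0],[0,0,-0.02],1],[[0,0,0],[0,0,-0.03],1]]'
python3 -m handwheel '[[[0,0,0],[0,0,-0.035],1],[[0,0,0],[0,0,-0.035],1],[[0,0,0],[0,0,-0.025],1],[[0,0,0],[0,0,0],1]]'
python3 - <<'E'
from t import *
R=Ro.from_euler("xyz",[np.pi,0,np.radians(100.2)])
goto([544,15,260],R);print(st()[2]["qpos"].round(2))
E
```

```text
clock: 16.58
eef_pos: [498.7, -262.7, 153.1]
tool_rot: [-3.139, -0.004, 1.749]
force: [0.0, -0.7, -1.7]
width: 32.6
gripper_force: 59.5
clock: 16.92
eef_pos: [503.3, -264.3, 254.4]
tool_rot: [3.133, 0.005, 1.749]
force: [1.2, 0.3, -0.1]
width: 32.5
gripper_force: 59.5
eef [ 503.3 -264.3  254.4] shift mm [267.6  89.6  -6. ] force [ 1.2  0.3 -0.1]
turn deg [0.49 0.26 0.02]
[ 0.73  0.51 -0.45  1.72  0.26  0.96  0.36]
```

```bash
python3 -m handwheel '[[[0,0,0],[0.0334,0.0112,0],1],[[0,0,0],[0.0334,0.0112,0],1],[[0,0,0],[0.0334,0.0112,0],1],[[0,0,0],[0.0334,0.0112,0],1],[[0,0,0],[0.0334,0.0112,0],1]]' >/dev/null
python3 -m handwheel '[[[0,0,0],[0.0334,0.0112,0],1],[[0,0,0],[0.0334,0.0112,0],1],[[0,0,0],[0.0334,0.0112,0],1],[[0,0,0],[0,0,0],1]]'
python3 -m handwheel '[[[-5,0,0],[0,0,0],1],[[-5,0,0],[0,0,0],1],[[-5,0,0],[0,0,0],1],[[-5,0,0],[0,0,0],1],[[0,0,0],[0,0,0],1]]'
python3 -c "
from t import *
print(st()[2]['qpos'].round(2),st()[1].as_matrix().round(2))"
```

```text
clock: 17.67
eef_pos: [541.1, 25.4, 249.2]
tool_rot: [3.139, -0.008, 1.761]
force: [-1.1, 1.0, 0.2]
width: 32.3
gripper_force: 59.6
clock: 18.08
eef_pos: [535.2, 14.1, 246.6]
tool_rot: [2.798, -0.001, 1.749]
force: [-1.3, -1.2, -0.9]
width: 32.1
gripper_force: 59.8
[ 0.3   0.34 -0.46  2.12  0.33  0.39 -0.21] [[-0.18  0.93  0.33]
 [ 0.98  0.17  0.06]
 [ 0.    0.34 -0.94]]
```

```bash
python3 -m handwheel '[[[-5,0,0],[0,0,0],1],[[-5,0,0],[0,0,0],1],[[0,0,0],[0,0,0],1]]'
python3 -m handwheel '[[[-5,0,0],[0,0,0],1],[[-5,0,0],[0,0,0],1],[[-5,0,0],[0,0,0],1],[[0,0,0],[0,0,0],1]]'
python3 -c "
from t import *
print(st()[2]['qpos'].round(2),st()[1].as_matrix().round(2))"
```

```text
clock: 18.33
eef_pos: [536.5, 10.5, 243.7]
tool_rot: [2.706, 0.009, 1.745]
force: [0.1, 0.6, -1.2]
width: 32.4
gripper_force: 61.2
clock: 18.67
eef_pos: [532.8, 0.3, 236.9]
tool_rot: [2.666, 0.033, 1.734]
force: [-1.1, 1.1, -1.1]
width: 32.4
gripper_force: 61.2
[ 0.49  0.36 -0.68  2.26  1.12  0.25 -0.99] [[-0.16  0.87  0.46]
 [ 0.99  0.16  0.05]
 [-0.03  0.46 -0.89]]
```

Tipping this way stops at about 27° because joint 6 is at its limit. Either way round is allowed, so I'll tip the other way.

```bash
python3 -m handwheel '[[[5,0,0],[0,0,0],1],[[5,0,0],[0,0,0],1],[[5,0,0],[0,0,0],1],[[5,0,0],[0,0,0],1],[[5,0,0],[0,0,0],1]]'
python3 -m handwheel '[[[5,0,0],[0,0,0],1],[[5,0,0],[0,0,0],1],[[5,0,0],[0,0,0],1],[[5,0,0],[0,0,0],1],[[0,0,0],[0,0,0],1]]'
python3 -m handwheel '[[[5,0,0],[0,0,0],1],[[5,0,0],[0,0,0],1],[[5,0,0],[0,0,0],1],[[5,0,0],[0,0,0],1],[[0,0,0],[0,0,0],1]]'
cat >> t.py <<'E'
def fin(off=7):
    # tool: x = (cos100,sin100,0) horizontal, z 45 deg down and back to the robot
    x=np.array([np.cos(np.radians(100)),np.sin(np.radians(100)),0]);h=np.cross(x,[0,0,1.]) # outward horizontal
    z=(-h-np.array([0,0,1.]))/np.sqrt(2);R=Ro.from_matrix(np.c_[x,np.cross(z,x),z])
    goto(np.array([543.5,15,202.])+z*off,R);s=st()[2];print(s["qpos"].round(2),s["qd"].round(3))
E
python3 -c "
from t import *
fin();print(st()[1].as_matrix().round(2))"
```

```text
clock: 19.08
eef_pos: [533.6, 1.7, 238.0]
tool_rot: [3.086, 0.029, 1.734]
force: [0.3, -0.2, -1.5]
width: 32.5
gripper_force: 61.2
clock: 19.5
eef_pos: [535.5, 3.1, 235.7]
tool_rot: [-2.85, 0.025, 1.734]
force: [0.5, -0.4, -1.7]
width: 32.5
gripper_force: 61.3
clock: 19.92
eef_pos: [534.0, 2.0, 234.3]
tool_rot: [-2.501, 0.027, 1.733]
force: [-0.4, 0.8, -2.2]
width: 32.3
gripper_force: 61.3
eef [534.    2.  234.3] shift mm [12.3 27.3 25.7] force [-0.4  0.8 -2.2]
turn deg [ 8.27  0.72 -1.57]
[ 0.27  0.94 -0.79  1.27  0.45  1.8  -0.38] [ 0.037 -0.07  -0.037  0.097  0.032 -0.095 -0.035]
[[-0.16  0.79 -0.59]
 [ 0.99  0.11 -0.12]
 [-0.03 -0.6  -0.8 ]]
```

```bash
python3 -m handwheel '[[[4,0.3,-0.8],[0.006,0.01,0.01],1],[[4.2,0.4,-0.8],[0.006,0.01,0.01],1],[[0,0,0],[0,0.005,0.004],1],[[0,0,0],[0,0,0],1],[[0,0,0],[0,0,0],1]]'
python3 -c "
from t import *
fin()"
```

```text
clock: 20.33
eef_pos: [535.6, 11.5, 203.2]
tool_rot: [-2.365, 0.007, 1.745]
force: [0.8, 0.1, -1.3]
width: 32.0
gripper_force: 61.3
eef [535.6  11.5 203.2] shift mm [2.1 6.8 2. ] force [ 0.8  0.1 -1.3]
turn deg [ 0.5   0.26 -0.29]
[ 0.21  1.06 -0.76  1.17  0.44  1.9  -0.36] [ 0.005 -0.033 -0.011 -0.01   0.007  0.015 -0.009]
```

```bash
python3 -m handwheel '[[[0,0,0],[0.002,0.0045,0.001],1],[[0,0,0],[0,0.002,0.001],1],[[0,0,0],[0,0,0],1],[[0,0,0],[0,0,0],1]]'
python3 - <<'E'
from t import *;from h import *
fin()
S=ctrl.get_image("side");T=ctrl.get_image("top")
C=np.zeros((560,800,3),np.uint8)
for im,x,b in((T,0,(250,180,350,320)),(S,400,(190,110,290,250))):
    C[:,x:x+400]=cv2.resize(im["pixels"][b[1]:b[3],b[0]:b[2],::-1],(400,560),interpolation=cv2.INTER_CUBIC)
cv2.imwrite("pics/c6.png",np.clip(C*1.5,0,255).astype(np.uint8))
E
```

```text
clock: 20.67
eef_pos: [538.8, 13.4, 197.0]
tool_rot: [-2.364, 0.01, 1.744]
force: [-0.2, -0.3, -1.8]
width: 32.5
gripper_force: 61.3
eef [538.8  13.4 197. ] shift mm [ 0.7 -0.1 -0. ] force [-0.2 -0.3 -1.8]
turn deg [ 0.46  0.35 -0.43]
[ 0.21  1.07 -0.76  1.16  0.44  1.9  -0.37] [-0.002  0.006  0.002 -0.002 -0.001  0.002 -0.001]
```

View pics/c6.png

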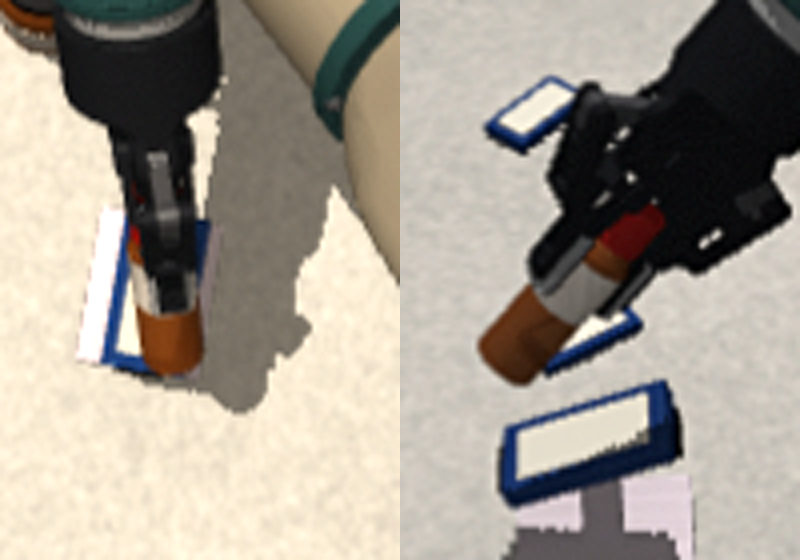

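The bottle is tipped about 45° with the cap higher, clear of the tile, which is still seated. The foot is at top (292.5,271) and side (216.3,200.5). I'll check it by triangulation, then hand in if it agrees.

Run:
```python
from t import *;from h import *
T=ctrl.get_image("top");S=ctrl.get_image("side")
p,g=tri(T,(292.5,271),S,(216.3,200.5));z=st()[1].as_matrix()[:,2];print("foot",p.round(1),g.round(1),"mid",(p-z*55).round(1),"expected foot 505,8,163; tilt",np.degrees(np.arccos(-z[2])))
if g<8 and np.linalg.norm(p-[505,8,163])<12: print(ctrl.finish_job())
```

```text
foot [502.1   7.9 164.6] 6.9 mid [540.   15.  203.7] expected foot 505,8,163; tilt 44.604978740162636
the job is handed in; nothing more can be done
None
```

I handed in the job with the largest tile seated white side up against the stand's lip and released, and the red-capped bottle held still at about 45°, its middle about 120 mm above the stand's sloping face and within about 5 mm of the tile centre. It took about 21 s of the 56 s, and the white-capped bottles, jar and pot were not touched as far as I could see.

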